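Hold the pipe saddle in the corner of the drilling jig

ROBOT

A 6-joint arm with a two-finger parallel gripper is mounted at the origin on the work surface. World frame = base frame: x ahead of the robot, y to its left, z up, the work surface at z = 0. Lengths are in m, angles in degrees, forces in N, time in s.
With the tool pointing down it reaches from about 0.25 to 0.725 m from the base axis. Payload 9.7 kg.
Tool frame: the origin (TCP) lies at the very end of the fingers, on their centre line; the grasp point (between the pads) lies grasp_offset behind it (grasp_offset is the distance from the TCP to the grasp point, in m); z points along the fingers, y is the line along which they close (so a half turn about z gives the same grasp; the last joint's range is limited). The gripper opens to 85 mm and grips with 20 to 120 N. Pads are 22 mm wide; open, the fingers measure 114 mm over their backs; the gripper's body (76 mm by 85 mm) begins 54 mm behind the grasp point. The pads swing forward as they close: fully open they stand 13 mm farther back than shut.
Start: joints at [-68.927, 4.979, 10.078, 95.1, 0, 90], TCP at [0.198, -0.513, 0.231] pointing down, gripper open.
Joint ranges: [-179.16, 179.16], [-48.56, 103.87], [-65.8, 70.77], [-126.05, 130.52], [-82.76, 87.17], [-180, 180]. Speed limits (degrees/s): [127.2, 127.2, 147.25, 180, 180, 180].

INTERFACE

Orientations are given as [roll, pitch, yaw] about the fixed x, y, z axes, in that order (R = Rz(yaw) Ry(pitch) Rx(roll)).
In Python, from workcell import get_obs, camera, calibration, job_done, recognise, cut_out, mark_of, grasp_offset gives the robot as it stands.
- The arm moves only by the tool servo_tool, never from a script. Its argument "moves" is a list of rows, each a list of 3 entries, a list of its own where there are three numbers: the turn, a rotation vector about the tool's x, y, z in degrees, then the shift along the tool's x, y, z in m, then the opening in per cent of the stroke, from 0 (shut) to 100 (fully open). In form: [[[ax, ay, az], [x, y, z], claw], ...]. A call has 1 to 12 rows; each row shifts and turns the commanded pose from where the row before left it, along the tool's axes as they then stand; what a row does not reach is not made up. A row lasts 1/10 s, in which the tool goes at most 50 mm and 8.59 degrees, less where a joint would pass 70% of its speed; a pose out of reach is approached as far as the arm can. A call is refused whole if a number of a shift passes 0.05 or a number of a turn 8.59, either way. A call with a gripper value outside its range is refused whole. The fingers move at their own pace and stop on an object; "force" is the grip in N (left out, the last holds). Time passes only in rows, so rows that do not move let the fingers close. It gives the time, the measured TCP pose, the force, the opening and the grip force at its end, in the units of the state.
- get_obs(): the state, without advancing time (a new reading comes with each control period).
- camera(name): name is "scene" or "top" or "wrist"; returns (picture, depth): 480x640x3 uint8, red, green, blue; 480x640 float32, m along the optical axis (not along the pixel's ray), 0 where there is no reading.
- calibration(name): a dict with "camera_matrix" (3x3 intrinsics, pixels), "R" (3x3) and "t" (3): a world point X has camera coordinates R X + t. Camera axes: x right, y down, z forward; pixel columns grow to the right and rows downward; lengths in m; the calibration is good to about 2 mm. A picture is of the moment at which its call begins: read the wrist's pose just before it. calibration takes no time and is no camera call; for the wrist camera it gives the pose at the moment of the call.
- job_done(): hands the job in; it is judged then, once.
Trained networks look in the newest picture that a camera, given by its name, has taken for a name from the list of things; names that differ only in an ending like _2 or _b are one class to them, and where a whole thing is asked for, a point or a joint stands for the part that bears it (a point fixed in the world has none). Each returns a list of dicts, best first, with "score" (0 to 1); they miss things now and then, are a little off and sometimes report something else, mostly with a low value. They report only what shows in the picture. A call takes as long as a camera call. They do not tell look-alikes from the thing itself.
- recognise(name, camera): "xyz" ([x, y, z] in m, in the coordinates of the camera as it stood for that picture, good to about 4 mm: the middle of the surface that is visible of it).
- cut_out(name, camera): "mask" (480x640 bool, what is visible of it).
- mark_of(name, camera): "xyz" ([x, y, z] in m, in the coordinates of the camera as it stood for that picture, good to about 4 mm: a listed point, or the origin of a listed thing).
The state is a dict: "time": time; "q": joint angles; "qd": joint speeds; "joint_efforts": joint torques, N m; "ee_pos": TCP position; "tcp_rot": TCP orientation; "wrist_force": force on the tool from outside, world axes, zero at the start; "torque": the same for the moment, N m; "opening": finger opening in m; "grasp_force": force on a finger pad.
Only numpy, scipy, OpenCV 4.12 (cv2) and the standard library are available. Lean on these libraries where they do the work, as an engineer would, in place of code of your own. Each camera call takes 0.05 s, during which the arm holds its last target. There are 200 camera calls.

TASK

Take the white pipe saddle from the bench and stand it upright (groove up) on the bed of the drilling jig, its long side along the long blue fence and one end against the short red fence. Press it into the corner so that it bears on both fences at once, flat on the bed, and finish while still holding it pressed there, ready for drilling. Leave the grey saddle and the other things on the bench where they are.

Things in the scene. Friction and masses are not known exactly. Their poses are not given: they have to be found in the camera images.
- white_saddle: White plastic block 80 mm long (x), 46 wide (y), 60 tall (z), about 0.3 kg, standing with a half-round groove (32 wide, 16 deep) along x in its top. Origin: centre of its underside. Either end may meet the red fence. Grip it across its 46 mm width from above, fingertips more than 22 mm above the underside so that they pass over the blue fence.
- jig: Drilling jig fixed to the bench: level aluminium bed 200 mm (x) by 150 mm (y), its top 12 mm above the bench. Origin: centre of its underside. Fences stand on its +x and +y sides. Seated in the corner, the white saddle has its origin at x +30, y +22, z +12 mm in this frame and its x axis along the jig's x (either way round).
- long_fence: Long blue fence of the jig, rigid: a bar along the jig's x, 148 mm long, 16 mm thick, 22 mm high. Its inner face looks to the jig's -y and lies at y = +45 mm in the jig's frame; it runs from x = -90 mm to +58 mm there. The origin is at the foot of the inner face, at its end nearest the red fence.
- short_fence: Short red fence of the jig, rigid: a bar along the jig's y, 100 mm long, 16 mm thick, 22 mm high. Its inner face looks to the jig's -x and lies at x = +70 mm in the jig's frame; it runs from y = -55 mm to +45 mm there. The origin is at the foot of the inner face, at its +y end.
- corner (a point): The point on top of the bed where the planes of the two inner fence faces meet (jig frame x = +70, y = +45, z = +12 mm).
- grey_saddle: Dark grey saddle of the same shape and size as the white one; not to be used or moved. Origin: centre of its underside.
- flange: White plastic pipe flange lying flat, 90 mm across, 10 mm thick, with a 52 mm wide collar 30 mm high; a bystander. Origin: centre of its underside.
- pipe_offcut: White plastic pipe offcut standing upright, 62 mm across, 110 mm tall; a bystander. Origin: centre of its underside.
- bottle: Closed blue bottle, 60 mm across, 150 mm tall; a bystander. Origin: centre of its underside.
- screwdriver: Orange-handled screwdriver lying on the bench; a bystander. Origin: under its middle.
- tape: Yellow tape measure standing on the bench, 62 x 34 x 60 mm; a bystander. Origin: centre of its underside.
Not all that is in view belongs to the job. Leave any purple look-alike of the white_saddle alone. Several things have the shape of the jig; the one meant has the colours described above.

How it is judged:
By the outcome, as a careful person would: the job done as asked, in the order asked, and still so for the second after the job is handed in, while the arm keeps its last pose, push and grip.
It also fails if it takes over 40 s, if anything falls off the work surface, if the arm or the gripper's body presses on something with over 40 N, if the wrist force passes 120 N, or if a joint passes its speed limit or range.

## Working session

There is one attempt and no reset: what is moved stays moved. The work goes in short steps, Python scripts to look and compute and a tool call to move; the robot and the scene stay as the last step left them, time stands still between calls to the robot, and variables do not carry over. Pictures are saved under pics/ and viewed, at most 10 in all, crops included, and the job is handed in when it is done.

Besides the shell and the picture viewer there is one more tool, called after ">>>" in YAML: its name, and indented under it one key for each argument. servo_tool: Moves the arm, as the interface text tells. Its arguments: {"type":"object","properties":{"moves":{"type":"array"},"force":{"type":"number"}},"required":["moves"]}

```bash
mkdir -p pics; cat > h.py <<'E'
import numpy as np, cv2
from workcell import *
def snap(n,f=None):
    c=calibration(n); p,d=camera(n)
    if f: cv2.imwrite('pics/'+f,p[:,:,::-1])
    return p,d,c
def w(c,x): return np.array(c['R']).T@(np.array(x)-np.array(c['t']))
def pix(c,X):
    v=np.array(c['camera_matrix'])@(np.array(c['R'])@np.array(X)+np.array(c['t'])); return (v[:2]/v[2]).round()
def cloud(c,d):
    K=np.array(c['camera_matrix']); v,u=np.mgrid[:480,:640]
    P=np.stack([(u-K[0,2])/K[0,0]*d,(v-K[1,2])/K[1,1]*d,d],-1)
    return (P-np.array(c['t']))@np.array(c['R'])
E
python3 - <<'E'
from h import *
p,d,c=snap('top','top.png')
for n in ['white_saddle','grey_saddle','jig','corner','long_fence','short_fence']:
    for r in mark_of(n,'top')[:4]:
        X=w(c,r['xyz']); print(n,round(r['score'],2),X.round(3),pix(c,X))
o=get_obs(); print(o,grasp_offset)
p,d,c=snap('scene','scene.png')
E
```

```text
white_saddle 0.79 [ 0.376 -0.012 -0.   ] [359. 310.]
white_saddle 0.68 [ 0.603 -0.083  0.002] [388. 215.]
white_saddle 0.63 [ 0.482 -0.088 -0.   ] [391. 265.]
grey_saddle 0.95 [ 0.431 -0.278 -0.007] [471. 288.]
jig 0.84 [ 0.532  0.178 -0.004] [279. 244.]
jig 0.7 [ 0.234 -0.262 -0.002] [468. 373.]
corner 0.9 [0.6   0.223 0.009] [261. 215.]
corner 0.57 [ 0.292 -0.203  0.011] [442. 347.]
long_fence 0.97 [0.588 0.228 0.017] [258. 219.]
long_fence 0.89 [ 0.281 -0.203  0.014] [443. 352.]
short_fence 0.82 [0.6   0.226 0.011] [259. 215.]
short_fence 0.82 [ 0.29  -0.208  0.013] [445. 348.]
{'time': 0.35, 'q': array([-6.89298778e+01,  4.98703981e+00,  1.00694979e+01,  9.51007426e+01,
        7.96070331e-05,  8.99991944e+01]), 'qd': array([-0.03278222, -0.06685081,  0.10751863, -0.00148997, -0.09957322,
        0.06107746]), 'joint_efforts': array([ 7.44236822e-04, -5.19493103e+01,  4.64323103e+01,  4.82728385e-03,
        1.22512603e-05,  1.66253801e-05]), 'ee_pos': array([ 0.19771109, -0.51317577,  0.2311279 ]), 'tcp_rot': array([-1.79981715e+02, -7.98641205e-05,  2.10709278e+01]), 'wrist_force': array([0.01590709, 0.52853993, 0.21004917]), 'torque': array([ 0.00102342, -0.03112658, -0.07187908]), 'grasp_force': 0.0, 'opening': 0.08562118626862122} 0.0187
```

View pics/top.png

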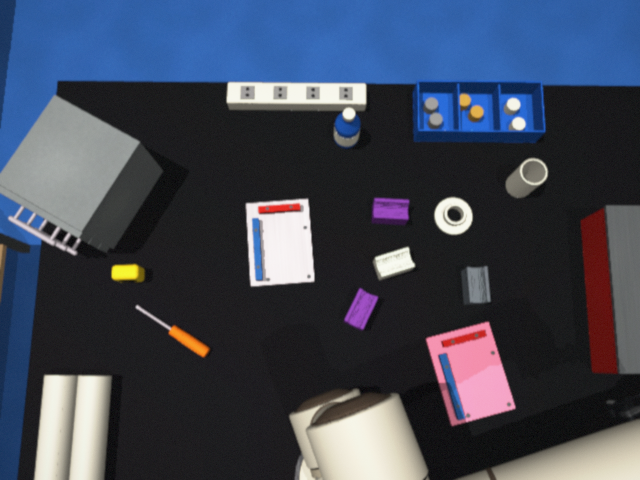

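View pics/scene.png

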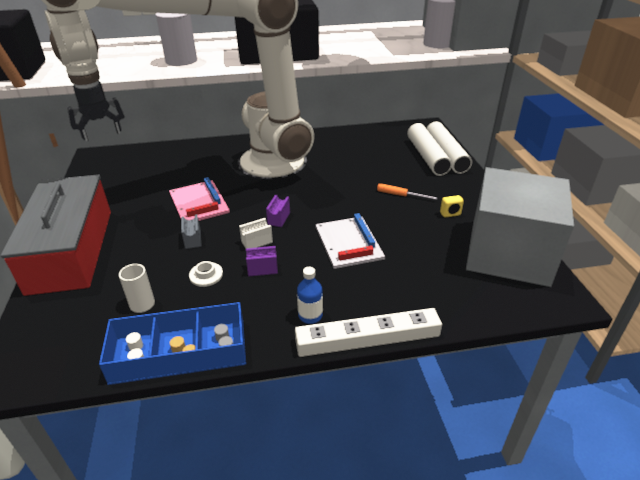

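The top view shows four saddle-shaped things: white at (394,263), purple at (391,210) and (361,309), dark grey at (476,285). I choose the white one at (394,263). The aluminium jig is at (280,243); the pink one at (470,373) is the look-alike. The scene view agrees, with the white saddle at (257,233) and the jig at (349,240). Next I check the choice in a crop and measure the yaws.

```bash
cat >> h.py <<'E'
def rect(P):
    (cx,cy),(a,b),t=cv2.minAreaRect((P[:,:2]*1000).astype(np.float32)); 
    if a<b: a,b,t=b,a,t+90
    t=(t+90)%180-90
    return np.round([cx,cy,a,b,t],1)
def colour(p,P,which,box):
    h=cv2.cvtColor(p,cv2.COLOR_RGB2HSV).astype(int); H,S,V=h[...,0],h[...,1],h[...,2]
    b=(P[...,0]>box[0])&(P[...,0]<box[1])&(P[...,1]>box[2])&(P[...,1]<box[3])
    m={'red':((H<8)|(H>172))&(S>170)&(V>60),'blue':(H>100)&(H<122)&(S>140)&(V>50),'white':(S<60)&(V>110)}[which]
    return b&m
E
python3 - <<'E'
from h import *
p,d,c=snap('top'); P=cloud(c,d)
cv2.imwrite('pics/crop.png',cv2.resize(p[190:310,230:430,::-1],(800,480)))
jb=(.42,.64,.1,.27)
for n in ['red','blue']:
    m=colour(p,P,n,jb)&(P[...,2]>.028); print(n,m.sum(),rect(P[m]),np.median(P[m],0))
m=colour(p,P,'white',jb); print('bed',rect(P[m]),np.median(P[m],0))
m=colour(p,P,'white',(.42,.55,-.15,-.03))&(P[...,2]>.035); print('sad',m.sum(),rect(P[m]),P[m].mean(0),P[m].max(0))
E
```

```text
red 211 [610.  177.9  95.6  16.4 -83.2] [0.60997177 0.18006591 0.033822  ]
blue 309 [512.7 227.  144.4  13.4   5.3] [0.50974285 0.22656917 0.03365667]
bed [536.3 177.5 206.6 154.6   5. ] [0.52770616 0.17065098 0.0113738 ]
sad 748 [480.2 -90.2  81.2  46.6 -72.2] [ 0.48005973 -0.08951817  0.0499901 ] [ 0.51262916 -0.0450714   0.06620981]
```

View pics/crop.png

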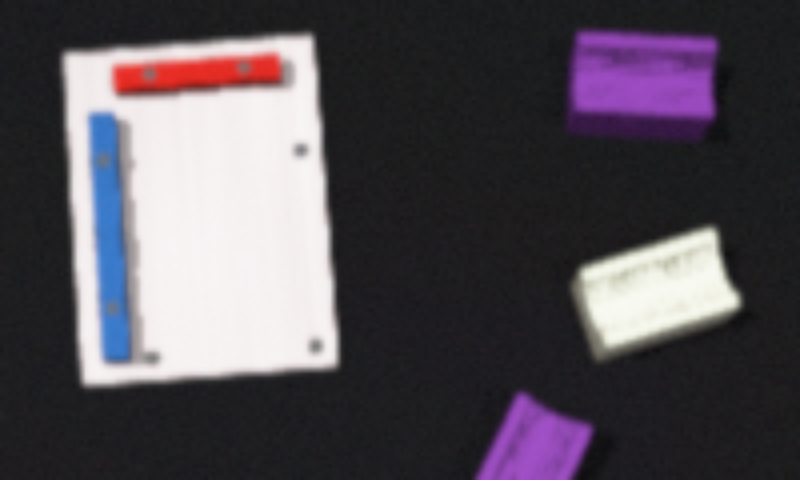

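The crop shows the white saddle at (660,290), groove up, clear of both purple ones. The jig at (200,210) has an aluminium-white bed with red and blue fences.

>>> servo_tool:
  moves:
    - [[0,0,0],[0.0347,-0.0245,0],100]
    - [[0,0,0],[0.0347,-0.0245,0],100]
    - [[0,0,0],[0.0347,-0.0245,0],100]
    - [[0,0,0],[0.0347,-0.0245,0],100]
    - [[0,0,0],[0.0347,-0.0245,0],100]
    - [[0,0,0],[0.0347,-0.0245,0],100]
    - [[0,0,0],[0.0347,-0.0245,0],100]
    - [[0,0,0],[0.0347,-0.0245,0],100]
    - [[0,0,0],[0.0347,-0.0245,0],100]
    - [[0,0,0],[0.0347,-0.0245,0],100]
    - [[0,0,0],[0.0347,-0.0245,0],100]
    - [[0,0,0],[0.0347,-0.0245,0],100]

```text
time: 1.65
ee_pos: [0.4813, -0.0875, 0.2315]
tcp_rot: [180.0, -0.0, 21.1]
wrist_force: [-0.3, -1.2, 0.4]
opening: 0.0853
grasp_force: 0.0
```

>>> servo_tool:
  moves:
    - [[0,0,8.5],[0,0,0],100]
    - [[0,0,8.5],[0,0,0],100]
    - [[0,0,8.5],[0,0,0],100]
    - [[0,0,8.5],[0,0,0],100]
    - [[0,0,8.5],[0,0,0],100]
    - [[0,0,8.5],[0,0,0],100]
    - [[0,0,8.5],[0,0,0],100]
    - [[0,0,8.5],[0,0,0],100]
    - [[0,0,8.5],[0,0,0],100]
    - [[0,0,8.5],[0,0,0],100]
    - [[0,0,8],[0,0,0],100]
    - [[0,0,0],[0,0,0],100]

```text
time: 2.85
ee_pos: [0.3303, -0.3185, 0.2314]
tcp_rot: [-169.3, 5.6, -50.5]
wrist_force: [0.3, 0.2, 0.6]
opening: 0.0854
grasp_force: 0.0
```

```bash
python3 - <<'E'
from h import *
o=get_obs(); print(o['time'],o['ee_pos'],o['tcp_rot'],o['wrist_force'],o['q'])
p,d,c=snap('wrist','w1.png'); P=cloud(c,d)
m=colour(p,P,'white',(.42,.55,-.16,-.03))&(P[...,2]>.03)&(P[...,2]<.075); print('sad',m.sum(),rect(P[m]),P[m].mean(0),P[m].max(0))
E
```

```text
2.85 [ 0.33026857 -0.31850781  0.23143864] [-169.32499446    5.55347966  -50.50980048] [0.29723573 0.23052992 0.61464963] [-50.56524984  -2.43102098   1.77910927  99.77401029  10.66963443
 179.94383996]
sad 5044 [482.9 -92.3  82.6  47.8 -72. ] [ 0.48334989 -0.09845928  0.04808174] [ 0.51757143 -0.04600834  0.06017522]
```

View pics/w1.png

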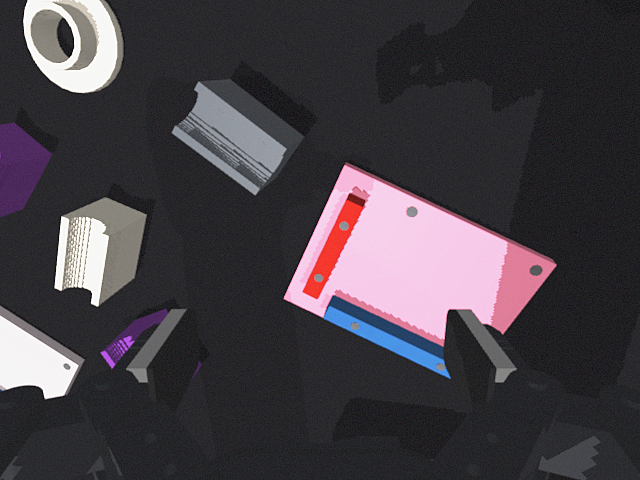

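The wrist view shows the white saddle at (100,250), grey at (245,135) and the pink jig at (420,280). The turn ran into joint 6's range, so I level the tool and use the half-turn grasp instead (yaw 108).

```bash
cat >> h.py <<'E'
from scipy.spatial.transform import Rotation as Ro
def go(xyz,yaw):
    o=get_obs(); r,p,y=o['tcp_rot']; R=Ro.from_euler('xyz',o['tcp_rot'],degrees=True); T=Ro.from_euler('xyz',[180,0,yaw],degrees=True)
    L=Ro.from_euler('xyz',[180,0,y],degrees=True); D=np.array(xyz)-o['ee_pos']
    print('pos',o['ee_pos'].round(4),'rot',o['tcp_rot'].round(2),'F',o['wrist_force'].round(1),'t',o['time'])
    print('level',(R.inv()*L).as_rotvec(degrees=True).round(2),'then turn z',(L.inv()*T).as_rotvec(degrees=True).round(2))
    print('shift in current frame',R.inv().apply(D).round(4),'level at old yaw',L.inv().apply(D).round(4),'at new yaw',T.inv().apply(D).round(4))
E
python3 -c "
from h import *
go([.482,-.091,.2],108)"
```

```text
pos [ 0.3316 -0.3174  0.2316] rot [-169.31    5.5   -50.3 ] F [-0.4 -0.5  0.3] t 2.9
level [-10.68   5.49  -0.51] then turn z [   0.     0.  -158.3]
shift in current frame [-0.0748 -0.2486  0.0865] level at old yaw [-0.0782 -0.2604  0.0316] at new yaw [0.1689 0.213  0.0316]
```

>>> servo_tool:
  moves:
    - [[0,0,-8],[0,0,0],100]
    - [[0,0,-8],[0,0,0],100]
    - [[0,0,-8],[0,0,0],100]
    - [[0,0,0],[0,0,0],100]

```text
time: 3.3
ee_pos: [0.3337, -0.3153, 0.2318]
tcp_rot: [-168.0, 0.6, -26.2]
wrist_force: [-0.1, 0.7, -1.1]
opening: 0.0856
grasp_force: 0.0
```

```bash
python3 -c "
from h import *
go([.482,-.091,.2],108)"
```

```text
pos [ 0.3337 -0.3153  0.2318] rot [-168.03    0.65  -26.25] F [-0.1  0.7 -1.1] t 3.3
level [-11.97   0.65  -0.07] then turn z [   0.      0.   -134.25]
shift in current frame [ 0.0342 -0.2544  0.0861] level at old yaw [ 0.0338 -0.2667  0.0318] at new yaw [0.1675 0.2103 0.0318]
```

>>> servo_tool:
  moves:
    - [[-6,0.3,0],[0,0,0],100]
    - [[-6,0.3,0],[0,0,0],100]
    - [[0,0,-8.4],[0,0,0],100]
    - [[0,0,-8.4],[0,0,0],100]
    - [[0,0,-8.4],[0,0,0],100]
    - [[0,0,-8.4],[0,0,0],100]
    - [[0,0,-8.4],[0,0,0],100]
    - [[0,0,-8.4],[0,0,0],100]
    - [[0,0,-8.4],[0,0,0],100]
    - [[0,0,-8.4],[0,0,0],100]
    - [[0,0,-8.4],[0,0,0],100]
    - [[0,0,-8.4],[0,0,0],100]

```text
time: 4.5
ee_pos: [0.3336, -0.3154, 0.2318]
tcp_rot: [-179.9, 0.0, 57.6]
wrist_force: [0.6, -0.8, -0.1]
opening: 0.0852
grasp_force: 0.0
```

>>> servo_tool:
  moves:
    - [[0,0,-8.4],[0,0,0],100]
    - [[0,0,-8.4],[0,0,0],100]
    - [[0,0,-8.4],[0,0,0],100]
    - [[0,0,-8.4],[0,0,0],100]
    - [[0,0,-8.4],[0,0,0],100]
    - [[0,0,-8.4],[0,0,0],100]
    - [[0,0,0],[0,0,0],100]

```text
time: 5.2
ee_pos: [0.3335, -0.3155, 0.2318]
tcp_rot: [-179.9, -0.0, 107.8]
wrist_force: [-0.2, 1.3, -0.1]
opening: 0.0856
grasp_force: 0.0
```

```bash
python3 -c "
from h import *
go([.482,-.091,.2],108)"
```

```text
pos [ 0.3335 -0.3155  0.2318] rot [-1.7992e+02 -4.0000e-02  1.0784e+02] F [-0.2  1.3 -0.1] t 5.2
level [-0.08 -0.04  0.  ] then turn z [ 0.    0.   -0.16]
shift in current frame [0.1682 0.2102 0.0316] level at old yaw [0.1682 0.2101 0.0318] at new yaw [0.1676 0.2106 0.0318]
```

>>> servo_tool:
  moves:
    - [[0,0,0],[0.024,0.03,0.004],100]
    - [[0,0,0],[0.024,0.03,0.004],100]
    - [[0,0,0],[0.024,0.03,0.004],100]
    - [[0,0,0],[0.024,0.03,0.004],100]
    - [[0,0,0],[0.024,0.03,0.004],100]
    - [[0,0,0],[0.024,0.03,0.004],100]
    - [[0,0,0],[0.024,0.03,0.004],100]
    - [[0,0,0],[0,0,0],100]
    - [[0,0,0],[0,0,0],100]

```text
time: 6.1
ee_pos: [0.4815, -0.0907, 0.2033]
tcp_rot: [-179.9, -0.1, 107.7]
wrist_force: [-0.3, -1.3, -1.0]
opening: 0.0855
grasp_force: 0.0
```

```bash
python3 - <<'E'
from h import *
go([.482,-.091,.029],108)
p,d,c=snap('wrist','w2.png'); P=cloud(c,d)
m=colour(p,P,'white',(.42,.55,-.16,-.02))&(P[...,2]>.053)&(P[...,2]<.07); print('sad',m.sum(),rect(P[m]),P[m].mean(0),P[m].max(0))
E
```

```text
pos [ 0.4815 -0.0907  0.2033] rot [-1.7988e+02 -6.0000e-02  1.0770e+02] F [-0.3 -1.3 -1. ] t 6.1
level [-0.12 -0.06  0.  ] then turn z [ 0.   0.  -0.3]
shift in current frame [-0.0006  0.0008  0.1743] level at old yaw [-0.0004  0.0004  0.1743] at new yaw [-0.0004  0.0004  0.1743]
sad 2626 [482.6 -92.2  80.7  46.1 -71.7] [ 0.48203348 -0.09030952  0.05822138] [ 0.51673814 -0.04684051  0.06132653]
```

View pics/w2.png

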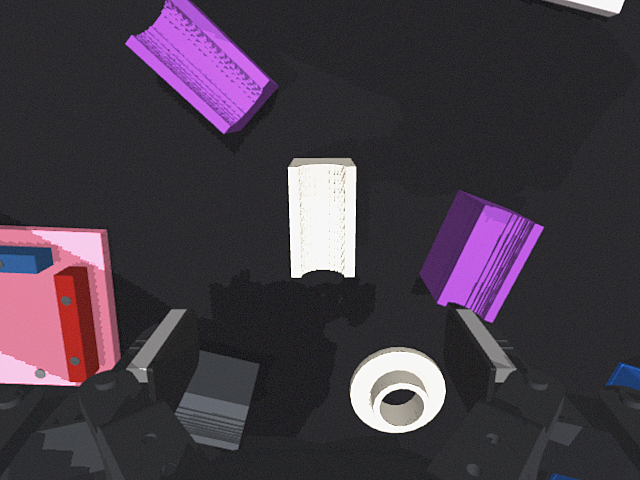

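The wrist view shows the white saddle at (322,218) centred between the fingers; the purple ones at (205,65) and (485,255) are clear of them. Going down to grip.

>>> servo_tool:
  moves:
    - [[0,0,-0.5],[-0.0017,0.0006,0.03],100]
    - [[0,0,0],[0,0,0.035],100]
    - [[0,0,0],[0,0,0.035],100]
    - [[0,0,0],[0,0,0.035],100]
    - [[0,0,0],[0,0,0.025],100]
    - [[0,0,0],[0,0,0.014],100]
    - [[0,0,0],[0,0,0],100]
    - [[0,0,0],[0,0,0],0]
    - [[0,0,0],[0,0,0],0]
    - [[0,0,0],[0,0,0],0]
    - [[0,0,0],[0,0,0],0]
    - [[0,0,0],[0,0,0],0]
  force: 60

```text
time: 7.35
ee_pos: [0.4831, -0.0933, 0.0312]
tcp_rot: [180.0, 0.0, 108.3]
wrist_force: [-0.9, -0.7, 6.5]
opening: 0.0449
grasp_force: 62.7
```

>>> servo_tool:
  moves:
    - [[0,0,0],[0,0,0],0]
    - [[0,0,0],[0,0,0],0]
    - [[0,0,0],[0,0,0],0]
    - [[0,0,0],[0,0,0],0]

```text
time: 7.75
ee_pos: [0.4831, -0.0933, 0.0312]
tcp_rot: [180.0, 0.0, 108.3]
wrist_force: [-0.6, -1.1, 6.7]
opening: 0.0451
grasp_force: 62.7
```

Gripped. Lift, turn to the jig's yaw (about 185), and go to a point about 20 mm short of the corner in both directions.

>>> servo_tool:
  moves:
    - [[0,0,0],[0,0,-0.02],0]
    - [[0,0,0],[0,0,-0.045],0]
    - [[0,0,0],[0,0,-0.045],0]
    - [[0,0,-8.5],[0,0,0],0]
    - [[0,0,-8.5],[0,0,0],0]
    - [[0,0,-8.5],[0,0,0],0]
    - [[0,0,-8.5],[0,0,0],0]
    - [[0,0,-8.5],[0,0,0],0]
    - [[0,0,-8.5],[0,0,0],0]
    - [[0,0,-8.5],[0,0,0],0]
    - [[0,0,-8.5],[0,0,0],0]
    - [[0,0,-8.5],[0,0,0],0]

```text
time: 8.95
ee_pos: [0.4824, -0.0931, 0.1399]
tcp_rot: [180.0, -0.1, -174.8]
wrist_force: [0.2, -0.3, -2.6]
opening: 0.045
grasp_force: 62.4
```

>>> servo_tool:
  moves:
    - [[0,0,0],[-0.0119,0.038,0],0]
    - [[0,0,0],[-0.0119,0.038,0],0]
    - [[0,0,0],[-0.0119,0.038,0],0]
    - [[0,0,0],[-0.0119,0.038,0],0]
    - [[0,0,0],[-0.0119,0.038,0],0]
    - [[0,0,0],[-0.0119,0.038,0],0]
    - [[0,0,0],[-0.0119,0.038,0],0]
    - [[0,0,0],[0,0,0],0]
    - [[0,0,0],[0,0,0],0]

```text
time: 9.85
ee_pos: [0.5427, 0.1797, 0.1394]
tcp_rot: [180.0, -0.1, -175.1]
wrist_force: [-0.0, -0.1, -1.5]
opening: 0.0451
grasp_force: 62.7
```

```bash
python3 - <<'E'
from h import *
go([.543,.179,.06],185); o=get_obs(); print(o['opening'],o['grasp_force'])
p,d,c=snap('wrist','w3.png'); P=cloud(c,d)
jb=(.38,.66,.06,.30)
for n in ['red','blue']:
    m=colour(p,P,n,jb)&(P[...,2]>.029)&(P[...,2]<.04); 
    if m.sum()>20: print(n,m.sum(),rect(P[m]),np.median(P[m],0))
m=colour(p,P,'white',jb)&(abs(P[...,2]-.012)<.005); print('bed',rect(P[m]),np.median(P[m],0))
m=colour(p,P,'white',jb)&(P[...,2]>.12); print('sad',rect(P[m]),P[m].max(0),P[m].min(0))
E
```

```text
pos [0.5427 0.1797 0.1394] rot [ 1.7999e+02 -1.3000e-01 -1.7505e+02] F [-0.  -0.1 -1.5] t 9.85
level [ 0.01 -0.13 -0.  ] then turn z [-0.    0.   -0.05]
shift in current frame [-0.0004 -0.0008  0.0794] level at old yaw [-0.0003 -0.0008  0.0794] at new yaw [-0.0003 -0.0008  0.0794]
0.045138501668858085 62.67262727022171
blue 4691 [513.  225.8 142.1  16.5   5.1] [0.49020671 0.2244499  0.03264978]
bed [523.9 173.7 175.9 150.3   5.1] [0.4843198  0.15329901 0.01075903]
sad [529.9 176.4 108.8  67.3  25.5] [0.58342834 0.21371029 0.2809537 ] [0.47070552 0.14363924 0.12005388]
```

View pics/w3.png

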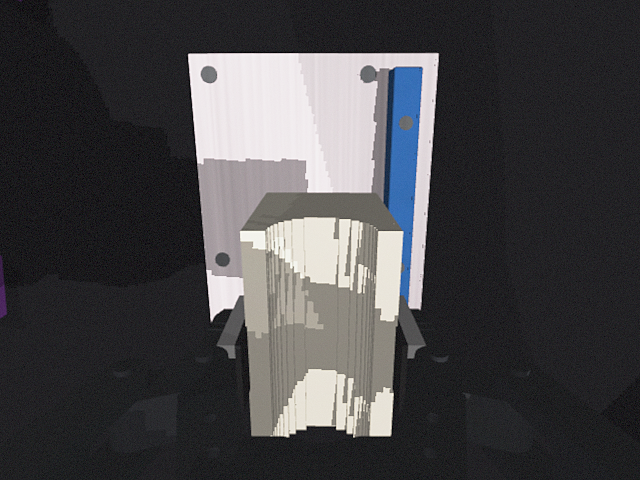

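The view shows the saddle upright in the fingers at (320,330), parallel to the blue fence at (405,180). I descend to just above the bed.

>>> servo_tool:
  moves:
    - [[0,0,0],[0,0,0.035],0]
    - [[0,0,0],[0,0,0.03],0]
    - [[0,0,0],[0,0,0.015],0]
    - [[0,0,0],[0,0,0.01],0]
    - [[0,0,0],[0,0,0.003],0]
    - [[0,0,0],[0,0,0.003],0]
    - [[0,0,0],[0,0,0.001],0]
    - [[0,0,0],[0,0,0],0]
    - [[0,0,0],[0,0,0],0]

```text
time: 10.8
ee_pos: [0.543, 0.1792, 0.0432]
tcp_rot: [180.0, -0.0, -175.1]
wrist_force: [-0.7, 0.2, -0.2]
opening: 0.0451
grasp_force: 62.7
```

```bash
python3 - <<'E'
from h import *
go([.561,.2005,.043],185); o=get_obs(); print(o['opening'],o['grasp_force'],o['torque'])
E
```

```text
pos [0.543  0.1792 0.0432] rot [ 1.7995e+02 -5.0000e-02 -1.7515e+02] F [-0.7  0.2 -0.2] t 10.8
level [ 0.05 -0.05 -0.  ] then turn z [-0.    0.   -0.15]
shift in current frame [-0.0197  0.0197  0.0002] level at old yaw [-0.0197  0.0197  0.0002] at new yaw [-0.0198  0.0197  0.0002]
0.04513565164315001 62.66169995069504 [-0.05121529 -0.00893094 -0.00866205]
```

>>> servo_tool:
  moves:
    - [[0,0,0],[-0.008,0.008,0],0]
    - [[0,0,0],[-0.006,0.006,0],0]
    - [[0,0,0],[0,0,0],0]
    - [[0,0,0],[0,0,0.001],0]
    - [[0,0,0],[0,0,0.001],0]
    - [[0,0,0],[0,0,0],0]
    - [[0,0,0],[0,0,0],0]

```text
time: 11.5
ee_pos: [0.557, 0.1954, 0.0432]
tcp_rot: [179.8, 0.2, -175.1]
wrist_force: [-1.0, 4.1, 14.2]
opening: 0.0449
grasp_force: 64.4
```

>>> servo_tool:
  moves:
    - [[0,0,0],[0,0,0.001],0]
    - [[0,0,0],[0,0,0],0]
    - [[0,0,0],[0,0,0],0]

```text
time: 11.8
ee_pos: [0.557, 0.1955, 0.0432]
tcp_rot: [179.8, 0.2, -175.1]
wrist_force: [-3.4, 2.6, 21.1]
opening: 0.0448
grasp_force: 65.3
```

On the bed, with force rising 7 N per mm. I ease off 1 mm and push towards the blue fence, then the red.

>>> servo_tool:
  moves:
    - [[0,0,0],[0,0.001,-0.0015],0]
    - [[0,0,0],[0,0.001,0],0]
    - [[0,0,0],[0,0.001,0],0]
    - [[0,0,0],[0,0.001,0],0]
    - [[0,0,0],[0,0,0],0]

```text
time: 12.3
ee_pos: [0.5566, 0.1975, 0.0432]
tcp_rot: [-180.0, 0.1, -175.2]
wrist_force: [1.0, -7.5, 12.8]
opening: 0.0453
grasp_force: 64.4
```

>>> servo_tool:
  moves:
    - [[0,0,0],[0,0.001,0],0]
    - [[0,0,0],[0,0.001,0],0]
    - [[0,0,0],[0,0,0],0]

```text
time: 12.6
ee_pos: [0.5565, 0.1985, 0.0432]
tcp_rot: [-179.8, 0.1, -175.2]
wrist_force: [1.3, -11.3, 14.3]
opening: 0.0449
grasp_force: 64.6
```

>>> servo_tool:
  moves:
    - [[0,0,0],[-0.001,0,0],0]
    - [[0,0,0],[-0.001,0,0],0]
    - [[0,0,0],[-0.001,0,0],0]
    - [[0,0,0],[-0.001,0,0],0]
    - [[0,0,0],[0,0,0],0]

```text
time: 13.1
ee_pos: [0.5577, 0.1987, 0.0432]
tcp_rot: [-179.9, -0.2, -175.2]
wrist_force: [-15.1, -13.0, 23.7]
opening: 0.0449
grasp_force: 65.7
```

Pressing down at 24 N could mask fence contact with friction, so I ease off downwards and watch the horizontal forces.

>>> servo_tool:
  moves:
    - [[0,0,0],[0,0,-0.001],0]
    - [[0,0,0],[0,0,-0.001],0]
    - [[0,0,0],[0,0,0],0]
    - [[0,0,0],[0,0,0],0]

```text
time: 13.5
ee_pos: [0.5577, 0.1987, 0.0433]
tcp_rot: [-179.8, -0.3, -175.2]
wrist_force: [-8.1, -10.7, 9.0]
opening: 0.0446
grasp_force: 64.2
```

>>> servo_tool:
  moves:
    - [[0,0,0],[0,0,-0.001],0]
    - [[0,0,0],[0,0,0],0]
    - [[0,0,0],[0,0,0],0]

```text
time: 13.8
ee_pos: [0.5578, 0.1987, 0.0434]
tcp_rot: [-179.8, -0.3, -175.2]
wrist_force: [-3.6, -10.0, 2.6]
opening: 0.0451
grasp_force: 63.6
```

The y force stays at 10 N with little normal force, so it bears on the blue fence. The x force fell away, so the red fence isn't proven yet; push on.

>>> servo_tool:
  moves:
    - [[0,0,0],[-0.001,0,0],0]
    - [[0,0,0],[-0.001,0,0],0]
    - [[0,0,0],[0,0,0],0]
    - [[0,0,0],[0,0,0],0]

```text
time: 14.2
ee_pos: [0.5597, 0.1988, 0.0435]
tcp_rot: [-179.8, -0.3, -175.2]
wrist_force: [-5.3, -9.5, 2.5]
opening: 0.045
grasp_force: 63.6
```

>>> servo_tool:
  moves:
    - [[0,0,0],[-0.001,0,0],0]
    - [[0,0,0],[-0.001,0,0],0]
    - [[0,0,0],[0,0,0],0]
    - [[0,0,0],[0,0,0],0]

```text
time: 14.6
ee_pos: [0.5617, 0.199, 0.0435]
tcp_rot: [-179.8, -0.3, -175.2]
wrist_force: [-5.2, -8.8, 1.7]
opening: 0.045
grasp_force: 63.6
```

```bash
python3 - <<'E'
from h import *
go([.561,.2005,.043],185); o=get_obs(); print(o['opening'],o['grasp_force'],o['torque'])
p,d,c=snap('scene','s2.png'); 
u,v=map(int,pix(c,[.58,.2,.03])); print(u,v)
cv2.imwrite('pics/s2c.png',cv2.resize(p[v-60:v+60,u-80:u+80,::-1],(800,600),interpolation=cv2.INTER_CUBIC))
E
```

```text
pos [0.5617 0.199  0.0435] rot [-179.83   -0.28 -175.17] F [-5.2 -8.8  1.7] t 14.6
level [-0.17 -0.28  0.  ] then turn z [ 0.    0.   -0.17]
shift in current frame [0.0006 0.0015 0.0005] level at old yaw [0.0006 0.0015 0.0005] at new yaw [0.0006 0.0015 0.0005]
0.04501308214569489 63.55011284351349 [-2.12278696  1.00260626  0.4713906 ]
361 243
```

View pics/s2c.png

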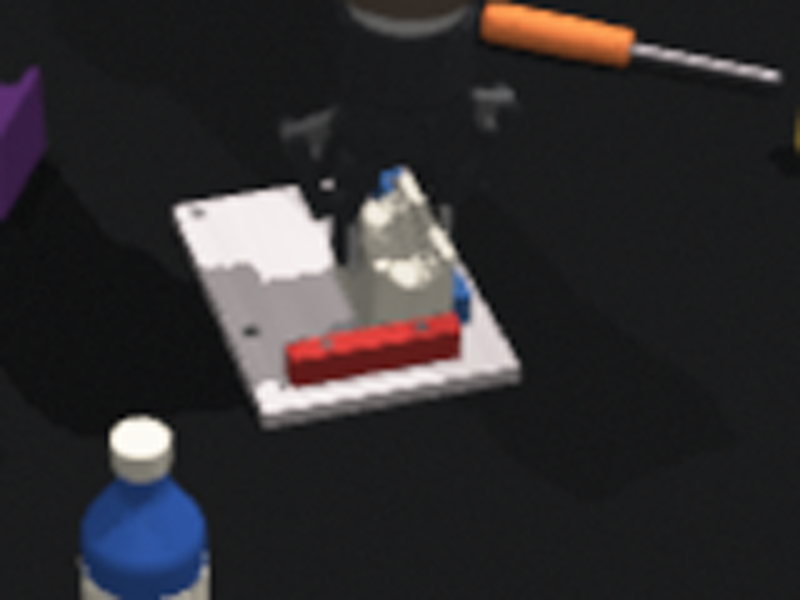

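The crop shows the saddle at (405,260) against the blue fence, near the red one at (375,345). It still slides in x (2 mm per 2 mm commanded), so I keep pushing towards red.

>>> servo_tool:
  moves:
    - [[0,0,0],[-0.001,0,0],0]
    - [[0,0,0],[-0.001,0,0],0]
    - [[0,0,0],[0,0,0],0]

```text
time: 14.95
ee_pos: [0.5637, 0.1992, 0.0435]
tcp_rot: [-179.8, -0.3, -175.2]
wrist_force: [-5.2, -9.3, 2.8]
opening: 0.045
grasp_force: 63.5
```

>>> servo_tool:
  moves:
    - [[0,0,0],[-0.001,0,0],0]
    - [[0,0,0],[-0.001,0,0],0]
    - [[0,0,0],[0,0,0],0]

```text
time: 15.25
ee_pos: [0.5645, 0.1993, 0.0435]
tcp_rot: [-179.8, -0.4, -175.2]
wrist_force: [-12.6, -10.1, 7.8]
opening: 0.0446
grasp_force: 63.9
```

The red fence is now felt: x stopped and 12.6 N built up. I press slightly more in x and y, add some down force and take out the small tilt.

>>> servo_tool:
  moves:
    - [[-0.2,-0.4,-0.1],[-0.001,0.001,0.0005],0]
    - [[0,0,0],[0,0,0.0005],0]
    - [[0,0,0],[0,0,0],0]
    - [[0,0,0],[0,0,0],0]

```text
time: 15.65
ee_pos: [0.5646, 0.1993, 0.0433]
tcp_rot: [-179.9, -0.1, -175.1]
wrist_force: [-18.4, -15.6, 16.9]
opening: 0.0451
grasp_force: 65.1
```

```bash
python3 - <<'E'
from h import *
go([.5645,.1993,.043],184.8); o=get_obs(); print(o['opening'],o['grasp_force'],o['torque'])
E
```

```text
pos [0.5646 0.1993 0.0433] rot [-1.7993e+02 -8.0000e-02 -1.7510e+02] F [-18.4 -15.6  16.9] t 15.65
level [-0.07 -0.08  0.  ] then turn z [-0.  -0.   0.1]
shift in current frame [0.0001 0.     0.0003] level at old yaw [0.0001 0.     0.0003] at new yaw [0.0001 0.     0.0003]
0.04505163530431322 65.08567750453949 [-3.51883056  3.92798888  0.31578444]
```

>>> servo_tool:
  moves:
    - [[0,0,0],[0,0,0],0]
    - [[0,0,0],[0,0,0],0]
    - [[0,0,0],[0,0,0],0]
    - [[0,0,0],[0,0,0],0]
    - [[0,0,0],[0,0,0],0]

```text
time: 16.15
ee_pos: [0.5646, 0.1993, 0.0433]
tcp_rot: [-179.9, -0.1, -175.1]
wrist_force: [-18.8, -16.6, 17.6]
opening: 0.0448
grasp_force: 65.1
```

```bash
python3 - <<'E'
from h import *
p,d,c=snap('top'); P=cloud(c,d)
m=colour(p,P,'white',(.42,.66,.1,.27))&(P[...,2]>.055)&(P[...,2]<.08)
print(m.sum(),rect(P[m]) if m.sum()>10 else '')
p,d,c=snap('wrist','w4.png'); P=cloud(c,d)
m=colour(p,P,'white',(.4,.66,.1,.27))&(P[...,2]>.064)&(P[...,2]<.08); print(m.sum(),rect(P[m]))
m=colour(p,P,'blue',(.4,.66,.1,.3))&(abs(P[...,2]-.034)<.004); print(m.sum(),rect(P[m]))
E
```

```text
0 
12397 [561.9 193.4  76.4  60.6   4.3]
11080 [509.1 225.7 109.9  16.5   5.1]
```

View pics/w4.png

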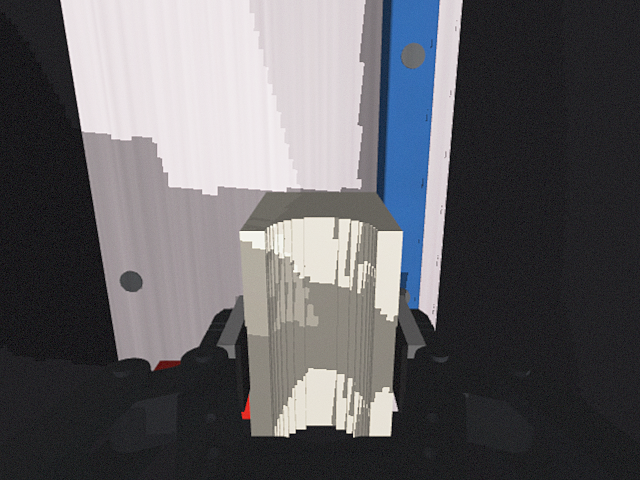

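The view shows the saddle at (320,320) upright along the blue fence with the red fence behind it. Forces are steady at 19 N on the red fence, 17 N on the blue and 18 N on the bed, and nothing moves. Its place fits the measured blue face to about 1 mm.

```bash
python3 -c "
from workcell import *
print(job_done())"
```

```text
the job is handed in; nothing more can be done
None
```

I handed the job in with the white saddle standing groove up on the aluminium jig, gripped and pressed flat into the corner: steady 19 N on the red fence, 17 N on the blue and 18 N on the bed. It sits within about 1 mm of the measured blue fence, but about 4 mm further towards the red fence than I estimated from the camera, so I relied on the felt stop there; the clock read about 16 s.

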